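# Gauge two alternator bushes, then hold the sprung lid of the sorting box open

## Robot

A 6-joint arm with a two-finger parallel gripper is mounted at the origin on the work surface. World frame = base frame: x ahead of the robot, y to its left, z up, the work surface at z = 0. Lengths are in m, angles in degrees, forces in N, time in s.
With the tool pointing down it reaches from about 0.4 to 0.825 m from the base axis. Payload 7 kg.
Tool frame: the origin (TCP) lies on the centre line of the jaws, within the pads' length; the fingertips stand 11 mm ahead of it and the grasp point (between the pads) lies 8 mm behind it; z points along the fingers, y is the direction in which the jaws open and shut (so a half turn about z gives the same grasp; the last joint's range is limited). The gripper opens to 88 mm and grips with 3 to 60 N. Pads are 19 mm wide; open, the fingers measure 130 mm over their backs; the gripper's body (78 mm by 193 mm) begins 47 mm behind the grasp point.
Start: joints at [85.949, 20.546, 0.682, 0, -70.136, -16.507], TCP at [0.237, 0.632, 0.238] pointing down, gripper open.
Joint ranges: [-176.03, 176.03], [-82.01, 121.73], [-58.28, 71.71], [-173.87, 95.51], [-174.79, -0.11], [-173.66, 173.66]. Speed limits (degrees/s): [136.94, 136.94, 172.46, 180, 180, 180].

## Interface

Orientations are given as [roll, pitch, yaw] about the fixed x, y, z axes, in that order (R = Rz(yaw) Ry(pitch) Rx(roll)).
In Python, from plant import ctrl, cams, order gives the robot as it stands.
- The arm moves only by the tool jog_arm, never from a script. Its argument "motion" is a list of rows, each an object with "offset": the shift along the tool's x, y, z in mm, a list of three; "roll": the turn about the tool's z in rad; "hand": the finger opening in mm, from 0 to 87.6. A call has 1 to 20 rows; each row is the pose to reach, as a shift and turn from the pose commanded when the call began, along the tool's axes at that moment; what a row does not reach only later rows make up. A row lasts 1/12 s, in which the tool goes at most 41.7 mm and 7.16 degrees, less where a joint would pass 70% of its speed; a pose out of reach is approached as far as the arm can. A call with a gripper value outside its range is refused whole. The fingers move at their own pace and stop on an object; the grip force is fixed at half the most. Time passes only in rows, so rows that repeat a pose let the fingers close. It gives the time, the measured TCP pose, the force and the opening at its end, in the units of the state.
- ctrl.get_obs(): the state, without advancing time (a new reading comes with each control period).
- cams.snapshot(name): name is "side" or "top" or "wrist"; returns a dict with "img" (420x560x3 uint8, red, green, blue), "K" (3x3 intrinsics, pixels), "D" ([k1, k2, p1, p2, k3] as OpenCV has them; the pictures are not rectified), "cam_to_world" (4x4, takes a point from camera to world coordinates); the wrist camera has in their place "T_tool_cam" (4x4, takes a point from camera to tool coordinates, whose origin is the TCP and whose axes are the flange's). Camera axes: x right, y down, z forward; pixel columns grow to the right and rows downward; lengths in m; the calibration is good to about 2 mm. A picture is of the moment at which its call begins: read the wrist's pose just before it. There is no depth.
- order.close_job(): hands the job in, once; it reports no verdict.
The state is a dict: "clock": time; "joint_pos": joint angles; "qvel": joint speeds; "tau": joint torques, N m; "tool_pos": TCP position; "orientation": TCP orientation; "force": force on the tool from outside, world axes, zero at the start; "moment": the same for the moment, N m; "opening": finger opening in m.
Only numpy, scipy, OpenCV 4.12 (cv2) and the standard library are available. Lean on these libraries where they do the work, as an engineer would, in place of code of your own. Each camera call takes 0.05 s, during which the arm holds its last target. There are 200 camera calls.

## Task

Two steel bushes of nearly the same size stand on the bench: try them in the round gauge hole on top of the grey box with its lid still shut, let the one that passes drop through the hole into the box, and put the one that will not go into the shallow open steel tray. Then lift the box's spring-closed lid to 60 degrees (in line with the sloping steel strip at its side) so that the mechanic can reach in. Finish while still holding it there, as it snaps shut if let go, and leave the other things on the bench where they lie.

Things in the scene. Friction and masses are not known exactly. Their poses are not given: they have to be found in the camera images.
- box: fixed grey sheet-metal sorting box, 150 (x) by 330 (y) by 100 mm high; origin: centre of its underside; x points away from the robot (yaw up to 0.2 rad). On top: at the +y end a fixed 135 mm wide deck with the gauge hole, at the -y end the lid. On its -y side a steel strip slopes from the hinge at 60 degrees, marking the lid angle; it rises to 146 mm above the bench: carry things over it
- gauge_hole (a point): centre of the mouth of the round through hole in the deck, on the deck's top face 100 mm above the bench; 31 mm bore with a 2 mm chamfer, axis vertical; 80 mm of open space below the deck
- lid (a joint): lid angle in rad: 0 shut (level), grows as the lid is lifted, 1.047 = 60 degrees, stop at 1.75. Weight and a spring close it from any angle up to 60 degrees and beyond: about 3 N at the bar
- lid_bar (a point): middle of the lid's bar handle: a round steel bar 12 mm thick, 100 mm long between its arms, along the box's y, in the plane of the lid and 55 mm (centre) in front of the lid's and the box's front edge, with free space above, below, in front and 49 mm behind it; 94.5 mm above the bench when shut. The lid is steel, 150 by 188 by 8 mm, 0.45 kg
- lid_hinge (a point): middle of the lid's hinge line, at the far (+x) edge of the box, 94.5 mm above the bench; the hinge runs along the box's y and the bar is 205 mm from it
- bush_a: plain upright steel bush (ring), 40 mm tall, 16 mm bore. The two bushes look alike: one is 28 mm outside and goes through the 31 mm gauge hole, the other is 34 mm outside and will not; which is which is not told. Mass 0.1 to 0.25 kg. Origin: centre of its underside, z up its axis.
- bush_b: plain upright steel bush (ring), 40 mm tall, 16 mm bore. The two bushes look alike: one is 28 mm outside and goes through the 31 mm gauge hole, the other is 34 mm outside and will not; which is which is not told. Mass 0.1 to 0.25 kg. Origin: centre of its underside, z up its axis.
- bush_a_centre (a point): mid-height centre of bush_a, 20 mm above its underside
- bush_b_centre (a point): mid-height centre of bush_b, 20 mm above its underside
- tray: fixed shallow open steel tray, 140 by 140 mm outside, 28 mm high, walls and floor 4 mm; origin: centre of its underside
- bearing: bystander: ball-bearing ring lying flat, 44 mm across, 14 mm high, between the bushes; leave it alone
- pulley: bystander: dark steel pulley, 60 mm across, 28 mm high; leave it alone
- wrench: bystander: wrench lying flat in front of the box; leave it alone
- screwdriver: bystander: grey-handled screwdriver lying on the left; leave it alone

How it is judged:
By the outcome, as a careful person would: the job done as asked, in the order asked, and still so for the second after the job is handed in, while the arm keeps its last pose, push and grip.
It also fails if it takes over 72 s, if anything falls off the work surface, if the arm or the gripper's body presses on something with over 40 N, if the wrist force passes 120 N, or if a joint passes its speed limit or range.

## Working session

There is one attempt and no reset: what is moved stays moved. The work goes in short steps, Python scripts to look and compute and a tool call to move; the robot and the scene stay as the last step left them, time stands still between calls to the robot, and variables do not carry over. Pictures are saved under pics/ and viewed, about 8 in all and at most 12, crops included, and the job is handed in when it is done.

Besides the shell and the picture viewer there is one more tool, called by a JSON object that holds its "api" and its "payload", one argument or row to a line. jog_arm: Moves the arm, as the interface text tells. Its arguments: {"type":"object","properties":{"motion":{"type":"array"}},"required":["motion"]}

```bash
mkdir -p pics; ls; python3 - <<'E'
from plant import ctrl,cams,order
import cv2,numpy as np
o=ctrl.get_obs();print({k:np.round(v,3).tolist() for k,v in o.items()})
for n in("top","side"):
    s=cams.snapshot(n);np.savez(f"pics/{n}0.npz",**s)
    cv2.imwrite(f"pics/{n}0.png",s["img"][...,::-1]);print(n,s["K"].tolist(),np.round(s["cam_to_world"],3).tolist(),s["D"])
E
```

```text
pics
{'clock': 0.0, 'joint_pos': [85.952, 20.592, 0.634, -0.022, -70.135, -16.507], 'qvel': [0.083, 0.086, 0.043, 0.057, -0.043, 0.032], 'tau': [-0.001, -58.272, 29.306, 6.997, 0.007, -0.0], 'tool_pos': [0.237, 0.632, 0.237], 'orientation': [179.905, -0.007, -20.563], 'force': [0.485, 0.122, 0.235], 'moment': [0.012, -0.05, 0.021], 'opening': 0.088}
top [[395.65147643476746, 0.0, 281.6623726659342], [0.0, 395.65147643476746, 213.08281309162913], [0.0, 0.0, 1.0]] [[-0.005, -0.997, 0.083, 0.439], [-1.0, 0.007, 0.02, -0.04], [-0.02, -0.083, -0.996, 1.23], [0.0, 0.0, 0.0, 1.0]] [-0.10695195  0.          0.          0.          0.        ]
side [[497.61091608715134, 0.0, 285.00850573866626], [0.0, 497.61091608715134, 209.84048459334366], [0.0, 0.0, 1.0]] [[0.956, -0.129, 0.263, 0.241], [-0.292, -0.486, 0.824, -0.944], [0.022, -0.865, -0.502, 0.639], [0.0, 0.0, 0.0, 1.0]] [-0.13992218  0.          0.          0.          0.        ]
```

View pics/top0.png

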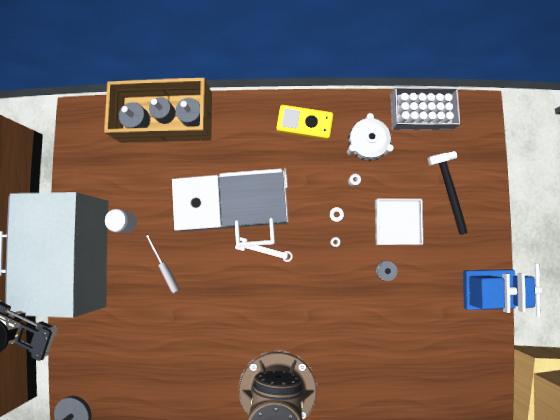

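View pics/side0.png

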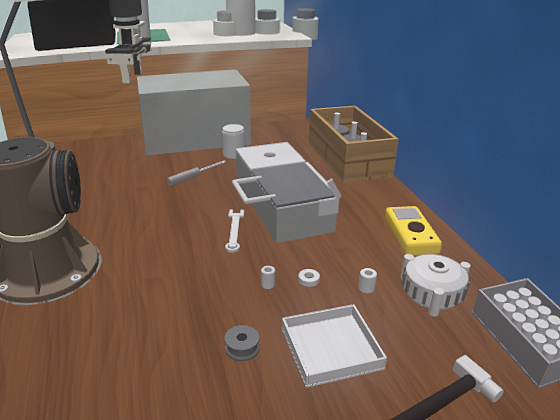

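The top view shows the hole near (196,202), the bar at (238–272,243), bushes at (355,180) and (335,242), the bearing at (337,214) and the tray at (399,222). The side view has bushes at (268,277) and (368,280).

```bash
cat > h.py <<'E'
import numpy as np,cv2
from scipy.spatial.transform import Rotation as R
def ray(s,px,T=None):
    T=s["cam_to_world"] if T is None else T
    u=cv2.undistortPoints(np.array(px,float).reshape(-1,1,2),s["K"],s["D"]).reshape(-1,2)
    return T[:3,3],np.c_[u,np.ones(len(u))]@T[:3,:3].T
def plane(s,px,z,T=None):
    c,d=ray(s,px,T);return c+d*((z-c[2])/d[:,2:])
def wristT(s,o):
    T=np.eye(4);T[:3,:3]=R.from_euler("xyz",o["orientation"],degrees=True).as_matrix();T[:3,3]=o["tool_pos"];return T@s["T_tool_cam"]
def proj(s,P,T=None):
    W=np.linalg.inv(s["cam_to_world"] if T is None else T)
    return cv2.projectPoints(np.array(P,float),cv2.Rodrigues(W[:3,:3])[0],W[:3,3],s["K"],s["D"])[0].reshape(-1,2)
def blobs(m,win,a0=15):
    x0,y0,x1,y1=win;n,l,st,c=cv2.connectedComponentsWithStats(m[y0:y1,x0:x1].astype(np.uint8))
    return [(np.round(c[i]+[x0,y0],1).tolist(),st[i].tolist()) for i in range(1,n) if st[i][4]>=a0]
E
python3 - <<'E'
from h import *
s=dict(np.load("pics/top0.npz"));im=s["img"].astype(int);hsv=cv2.cvtColor(s["img"],cv2.COLOR_RGB2HSV)
br=(im.min(2)>110)&(hsv[...,1]<70)
for n,w in(("bushfar",(343,168,368,192)),("bushnear",(325,233,346,251)),("bearing",(326,204,348,225)),("tray",(370,193,428,250))):
    print(n,[(c,st[2:],plane(s,[c],.04)[0].round(3).tolist()) for c,st in blobs(br,w)])
dk=im.max(2)<90
print("hole",[(c,st[2:],plane(s,[c],.1)[0].round(4).tolist()) for c,st in blobs(dk,(185,190,210,214))])
b=blobs(br,(165,165,300,262));print(b)
big=np.zeros(br.shape,np.uint8);big[165:240,165:221]=br[165:240,165:221]
c=max(cv2.findContours(big,0,2)[0],key=cv2.contourArea);print("deck",cv2.minAreaRect(c),plane(s,cv2.boxPoints(cv2.minAreaRect(c)),.1).round(3).tolist())
a=cv2.resize(s["img"][155:270,160:300],None,fx=4,fy=4,interpolation=2)
t=cv2.resize(s["img"][165:260,322:430],None,fx=4,fy=4,interpolation=2)
H=max(a.shape[0],t.shape[0]);cv2.imwrite("pics/crop1.png",cv2.resize(a,None,fx=1.4,fy=1.2)[:600,:800,::-1])
E
```

```text
bushfar [([354.2, 179.4], [13, 12, 118], [0.639, -0.237, 0.04])]
bushnear [([334.8, 241.6], [11, 10, 73], [0.451, -0.175, 0.04])]
bearing [([336.2, 214.0], [15, 15, 148], [0.534, -0.181, 0.04])]
tray [([398.6, 221.0], [49, 47, 2236], [0.511, -0.37, 0.04])]
hole [([195.7, 202.3], [9, 9, 65], [0.5661, 0.2318, 0.1])]
[([233.4, 203.8], [7, 3, 121, 94, 6671])]
deck ((197.04568481445312, 201.6395721435547), (53.862770080566406, 49.87293243408203), 85.91438293457031) [[0.643, 0.309, 0.1], [0.651, 0.161, 0.1], [0.495, 0.149, 0.1], [0.485, 0.294, 0.1]]
```

View pics/crop1.png

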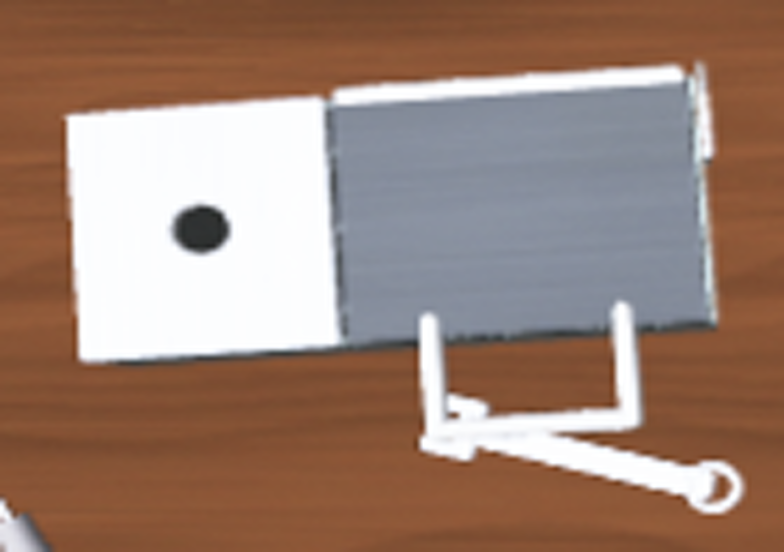

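The crop shows the lid bar from about (238,245) to (272,241) in full-image pixels, with the wrench lying beneath it. The hole is at (195.7,202.3).

```bash
cat >> h.py <<'E'
def go(o,P,yaw=None):
    y=o["orientation"][2];Rm=R.from_euler("xyz",[180,0,y],degrees=True).as_matrix()
    d=Rm.T@(np.array(P)-o["tool_pos"])*1000
    r=0 if yaw is None else -np.radians((yaw-y+90)%180-90)
    print("offset",d.round(1).tolist(),"roll",round(r,4),"rows>=",int(np.ceil(max(np.linalg.norm(d)/41.7,abs(np.degrees(r))/7.16))))
E
python3 - <<'E'
from h import *
from plant import ctrl,cams
s=dict(np.load("pics/top0.npz"))
p=plane(s,[[238,245],[272,241],[255.2,243.1]],.0945);print(p.round(3))
w=cams.snapshot("wrist");print(w["T_tool_cam"].round(3).tolist(),w["K"].round(0).tolist())
o=ctrl.get_obs();print(o["tool_pos"])
go(o,[.47,-.19,.26],0)
E
```

```text
[[0.442 0.109 0.095]
 [0.453 0.011 0.095]
 [0.448 0.059 0.095]]
[[-0.001, -0.964, -0.265, 0.071], [1.0, -0.001, -0.0, 0.0], [-0.0, -0.265, 0.964, -0.148], [0.0, 0.0, 0.0, 1.0]] [[310.0, 0.0, 271.0], [0.0, 310.0, 212.0], [0.0, 0.0, 1.0]]
[0.2369116  0.63167274 0.23681866]
offset [506.8, 687.5, -23.2] roll -0.3589 rows>= 21
```

{"api": "jog_arm", "payload": {
  "motion": [
    {"offset": [0, 0, -23], "roll": -0.1, "hand": 80},
    {"offset": [440, 600, -23], "roll": -0.359, "hand": 60},
    {"offset": [440, 600, -23], "roll": -0.359, "hand": 60},
    {"offset": [440, 600, -23], "roll": -0.359, "hand": 60},
    {"offset": [440, 600, -23], "roll": -0.359, "hand": 60},
    {"offset": [440, 600, -23], "roll": -0.359, "hand": 60},
    {"offset": [440, 600, -23], "roll": -0.359, "hand": 60},
    {"offset": [440, 600, -23], "roll": -0.359, "hand": 60},
    {"offset": [440, 600, -23], "roll": -0.359, "hand": 60},
    {"offset": [440, 600, -23], "roll": -0.359, "hand": 60},
    {"offset": [440, 600, -23], "roll": -0.359, "hand": 60},
    {"offset": [440, 600, -23], "roll": -0.359, "hand": 60},
    {"offset": [440, 600, -23], "roll": -0.359, "hand": 60},
    {"offset": [440, 600, -23], "roll": -0.359, "hand": 60},
    {"offset": [440, 600, -23], "roll": -0.359, "hand": 60},
    {"offset": [440, 600, -23], "roll": -0.359, "hand": 60},
    {"offset": [440, 600, -23], "roll": -0.359, "hand": 60},
    {"offset": [440, 600, -23], "roll": -0.359, "hand": 60},
    {"offset": [440, 600, -23], "roll": -0.359, "hand": 60},
    {"offset": [440, 600, -23], "roll": -0.359, "hand": 60}
  ]
}}

```text
clock: 1.82
tool_pos: [0.4387, -0.0893, 0.2601]
orientation: [179.9, 0.1, -0.3]
force: [-0.3, 0.8, -0.1]
opening: 0.0598
```

{"api": "jog_arm", "payload": {
  "motion": [
    {"offset": [30, 80, 0], "roll": 0, "hand": 60},
    {"offset": [30, 80, 0], "roll": 0, "hand": 60},
    {"offset": [30, 80, 0], "roll": 0, "hand": 60},
    {"offset": [30, 80, 0], "roll": 0, "hand": 60},
    {"offset": [30, 80, 0], "roll": 0, "hand": 60}
  ]
}}

```text
clock: 2.23
tool_pos: [0.4679, -0.1645, 0.26]
orientation: [-180.0, 0.1, -0.1]
force: [0.1, 0.3, 0.4]
opening: 0.0597
```

```bash
python3 - <<'E'
from h import *
from plant import ctrl,cams
o=ctrl.get_obs();w=cams.snapshot("wrist");cv2.imwrite("pics/w1.png",w["img"][...,::-1])
np.savez("pics/w1.npz",**w,tool_pos=o["tool_pos"],orientation=o["orientation"])
print(o["clock"],o["tool_pos"],o["orientation"],o["joint_pos"],o["opening"])
T=wristT(w,o)
print(proj(w,[[.451,-.175,.04],[.639,-.237,.04],[.534,-.181,.014],[.511,-.37,.02]],T).round(0))
E
```

```text
2.2333 [ 0.46788037 -0.16448204  0.26003761] [-1.79986733e+02  6.59665480e-02 -8.29672038e-02] [ 3.36854405e+00  2.62831560e+00 -1.92335995e+01 -1.85396613e-02
 -6.82031342e+01  8.65553750e+01] 0.05965525213224568
[[280. 201.]
 [339.  28.]
 [285. 130.]
 [438. 149.]]
```

View pics/w1.png

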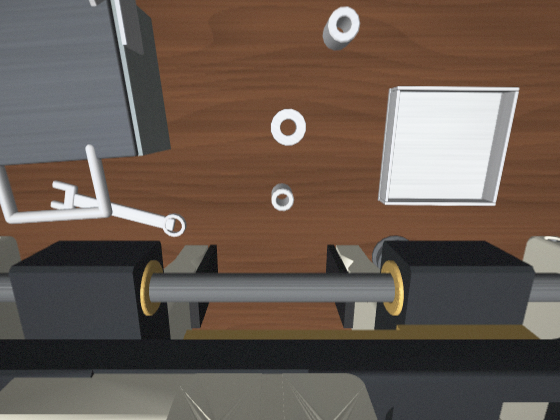

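The wrist view shows the near bush rim at about (282,200), the far bush rim at (343,24), the bearing at (288,127) and the tray floor at (398–497,90–205).

```bash
python3 - <<'E'
from h import *
from plant import ctrl
w=dict(np.load("pics/w1.npz"));T=wristT(w,w);g=w["img"].astype(int).max(2)
# bore = dark area inside bush
for n,win,z in(("near",(274,190,291,208),.04),("far",(334,12,354,36),.04),("bearing",(278,116,300,140),.014)):
    b=max(blobs(g<130,win,8),key=lambda q:q[1][4]) ;print(n,b,plane(w,[b[0]],z,T).round(4))
for n,win in(("near",(266,180,300,214)),("far",(318,2,366,52))):
    m=g>150;b=max(blobs(m,win,8),key=lambda q:q[1][4]);print(n,b)
print("tray top rim",plane(w,[[391,88],[517,89],[380,204],[497,205]],.028,T).round(3).tolist())
print("bar",plane(w,[[10,218],[105,211],[57,215]],.0945,T).round(3).tolist())
s=dict(np.load("pics/top0.npz"))
print("rimeye",plane(w,[[282,199.5],[343,23.5]],.04,T).round(4).tolist(), plane(s,[[335.2,242],[355,179]],.04).round(4).tolist())
go(ctrl.get_obs(),[.451,-.175,.036])
E
```

```text
near ([280.8, 199.7], [2, 4, 11, 12, 87]) [[ 0.4528 -0.1758  0.04  ]]
far ([341.9, 22.6], [3, 4, 13, 16, 123]) [[ 0.6442 -0.2392  0.04  ]]
bearing ([287.6, 126.8], [2, 3, 16, 16, 193]) [[ 0.5383 -0.1845  0.014 ]]
near ([281.9, 199.1], [5, 9, 23, 22, 295])
far ([342.8, 24.0], [6, 4, 36, 36, 732])
tray top rim [[0.581, -0.302, 0.028], [0.58, -0.447, 0.028], [0.444, -0.301, 0.028], [0.442, -0.45, 0.028]]
bar [[0.447, 0.112, 0.095], [0.454, 0.01, 0.095], [0.45, 0.061, 0.095]]
rimeye [[0.453, -0.1773, 0.04], [0.6433, -0.2405, 0.04]] [[0.4497, -0.1763, 0.04], [0.6403, -0.2399, 0.04]]
offset [-16.9, 11.1, 224.3] roll 0 rows>= 6
```

{"api": "jog_arm", "payload": {
  "motion": [
    {"offset": [-16, 12, 40], "roll": 0.12, "hand": 60},
    {"offset": [-16, 12, 80], "roll": 1.571, "hand": 60},
    {"offset": [-16, 12, 120], "roll": 1.571, "hand": 60},
    {"offset": [-16, 12, 150], "roll": 1.571, "hand": 60},
    {"offset": [-16, 12, 150], "roll": 1.571, "hand": 60},
    {"offset": [-16, 12, 150], "roll": 1.571, "hand": 60},
    {"offset": [-16, 12, 150], "roll": 1.571, "hand": 60},
    {"offset": [-16, 12, 150], "roll": 1.571, "hand": 60},
    {"offset": [-16, 12, 150], "roll": 1.571, "hand": 60},
    {"offset": [-16, 12, 150], "roll": 1.571, "hand": 60},
    {"offset": [-16, 12, 150], "roll": 1.571, "hand": 60},
    {"offset": [-16, 12, 150], "roll": 1.571, "hand": 60},
    {"offset": [-16, 12, 150], "roll": 1.571, "hand": 60},
    {"offset": [-16, 12, 150], "roll": 1.571, "hand": 60},
    {"offset": [-16, 12, 150], "roll": 1.571, "hand": 60},
    {"offset": [-16, 12, 180], "roll": 1.571, "hand": 60},
    {"offset": [-16, 12, 205], "roll": 1.571, "hand": 60},
    {"offset": [-16, 12, 225], "roll": 1.571, "hand": 60},
    {"offset": [-16, 12, 225], "roll": 1.571, "hand": 60},
    {"offset": [-16, 12, 225], "roll": 1.571, "hand": 60}
  ]
}}

```text
clock: 3.95
tool_pos: [0.4518, -0.176, 0.0353]
orientation: [179.9, -0.0, -89.8]
force: [-0.1, 0.1, -0.2]
opening: 0.0601
```

{"api": "jog_arm", "payload": {
  "motion": [
    {"offset": [0, 0, 0], "roll": 0, "hand": 40},
    {"offset": [0, 0, 0], "roll": 0, "hand": 40},
    {"offset": [0, 0, 0], "roll": 0, "hand": 30},
    {"offset": [0, 0, 0], "roll": 0, "hand": 25},
    {"offset": [0, 0, 0], "roll": 0, "hand": 20},
    {"offset": [0, 0, 0], "roll": 0, "hand": 20},
    {"offset": [0, 0, 0], "roll": 0, "hand": 20}
  ]
}}

```text
clock: 4.53
tool_pos: [0.4527, -0.1764, 0.036]
orientation: [-180.0, -0.0, -90.0]
force: [-0.8, 0.3, 5.3]
opening: 0.0274
```

{"api": "jog_arm", "payload": {
  "motion": [
    {"offset": [0, 0, 0], "roll": 0, "hand": 50},
    {"offset": [0, 0, 0], "roll": 0, "hand": 50},
    {"offset": [0, 0, 0], "roll": 0, "hand": 50},
    {"offset": [0, 0, 0], "roll": -1.571, "hand": 50},
    {"offset": [0, 0, 0], "roll": -1.571, "hand": 50},
    {"offset": [0, 0, 0], "roll": -1.571, "hand": 50},
    {"offset": [0, 0, 0], "roll": -1.571, "hand": 50},
    {"offset": [0, 0, 0], "roll": -1.571, "hand": 50},
    {"offset": [0, 0, 0], "roll": -1.571, "hand": 50},
    {"offset": [0, 0, 0], "roll": -1.571, "hand": 50},
    {"offset": [0, 0, 0], "roll": -1.571, "hand": 50},
    {"offset": [0, 0, 0], "roll": -1.571, "hand": 50},
    {"offset": [0, 0, 0], "roll": -1.571, "hand": 50},
    {"offset": [0, 0, 0], "roll": -1.571, "hand": 50},
    {"offset": [0, 0, 0], "roll": -1.571, "hand": 50},
    {"offset": [0, 0, 0], "roll": -1.571, "hand": 50},
    {"offset": [0, 0, 0], "roll": -1.571, "hand": 30},
    {"offset": [0, 0, 0], "roll": -1.571, "hand": 25},
    {"offset": [0, 0, 0], "roll": -1.571, "hand": 20},
    {"offset": [0, 0, 0], "roll": -1.571, "hand": 20}
  ]
}}

```text
clock: 6.2
tool_pos: [0.4523, -0.1763, 0.0355]
orientation: [180.0, 0.0, -0.1]
force: [-0.0, -0.5, 0.6]
opening: 0.0285
```

{"api": "jog_arm", "payload": {
  "motion": [
    {"offset": [0, 0, 0], "roll": 0, "hand": 20},
    {"offset": [0, 0, 0], "roll": 0, "hand": 20},
    {"offset": [0, 0, 0], "roll": 0, "hand": 20},
    {"offset": [0, 0, -25], "roll": 0, "hand": 20},
    {"offset": [0, 0, -60], "roll": 0, "hand": 20},
    {"offset": [0, 0, -100], "roll": 0, "hand": 20},
    {"offset": [0, 0, -140], "roll": 0, "hand": 20},
    {"offset": [0, 0, -180], "roll": 0, "hand": 20},
    {"offset": [0, 0, -220], "roll": 0, "hand": 20},
    {"offset": [0, 0, -220], "roll": 0, "hand": 20}
  ]
}}

```text
clock: 7.03
tool_pos: [0.4558, -0.1772, 0.2639]
orientation: [179.9, -0.7, 0.1]
force: [2.0, -0.9, 0.3]
opening: 0.0269
```

```bash
python3 - <<'E'
from h import *
from plant import ctrl
o=ctrl.get_obs();print(o["tool_pos"],o["orientation"],o["opening"],o["force"])
go(o,[.50,.225,.27],0)
E
```

```text
[ 0.45584179 -0.17719983  0.26390846] [ 1.79864588e+02 -7.20151233e-01  5.90885800e-02] 0.026933601415908393 [ 1.9680392  -0.93220912  0.33474129]
offset [44.6, -402.2, -6.1] roll 0.001 rows>= 10
```

{"api": "jog_arm", "payload": {
  "motion": [
    {"offset": [25, -200, -10], "roll": 0, "hand": 20},
    {"offset": [50, -405, -10], "roll": 0, "hand": 20},
    {"offset": [50, -405, -10], "roll": 0, "hand": 20},
    {"offset": [50, -405, -10], "roll": 0, "hand": 20},
    {"offset": [50, -405, -10], "roll": 0, "hand": 20},
    {"offset": [50, -405, -10], "roll": 0, "hand": 20},
    {"offset": [50, -405, -10], "roll": 0, "hand": 20},
    {"offset": [50, -405, -10], "roll": 0, "hand": 20},
    {"offset": [50, -405, -10], "roll": 0, "hand": 20},
    {"offset": [50, -405, -10], "roll": 0, "hand": 20},
    {"offset": [50, -405, -10], "roll": 0, "hand": 20},
    {"offset": [50, -405, -10], "roll": 0, "hand": 20},
    {"offset": [50, -405, -10], "roll": 0, "hand": 20},
    {"offset": [50, -405, -10], "roll": 0, "hand": 20},
    {"offset": [50, -405, -10], "roll": 0, "hand": 20}
  ]
}}

```text
clock: 8.28
tool_pos: [0.5021, 0.2276, 0.2656]
orientation: [-180.0, 0.0, -0.1]
force: [-1.0, 0.6, -1.2]
opening: 0.027
```

```bash
python3 - <<'E'
from h import *
from plant import ctrl,cams
o=ctrl.get_obs();w=cams.snapshot("wrist");cv2.imwrite("pics/w2.png",w["img"][...,::-1])
np.savez("pics/w2.npz",**w,tool_pos=o["tool_pos"],orientation=o["orientation"])
print(o["clock"],o["tool_pos"],o["orientation"],o["opening"],o["force"])
T=wristT(w,o);q=proj(w,[[.566,.2318,.1]],T)[0];print(q)
x,y=q.astype(int);g=w["img"].max(2)
for t in(60,90,120):
  print([(b[0],b[1][2:],plane(w,[b[0]],.1,T).round(4).tolist()) for b in blobs(g<t,(x-45,y-45,x+45,y+45),60)])
E
```

```text
8.2833 [0.50214875 0.22762305 0.26562943] [-1.79996963e+02  7.68967736e-04 -6.02472392e-02] 0.02695177096573927 [-1.02893988  0.56976553 -1.19569903]
[267.01097492 134.19709403]
[([266.5, 131.1], [30, 31, 712], [[0.5689, 0.2323, 0.1]])]
[([266.5, 131.1], [30, 31, 746], [[0.5689, 0.2323, 0.1]])]
[([266.4, 131.0], [31, 31, 768], [[0.569, 0.2324, 0.1]])]
```

View pics/w2.png

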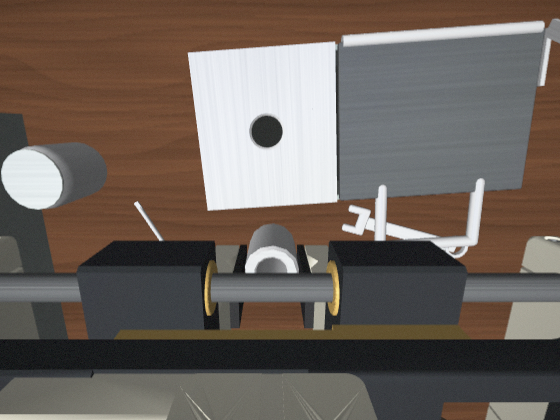

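The wrist view shows the hole at (266.5,131) and the bush upright between the jaws at about (272,255).

{"api": "jog_arm", "payload": {
  "motion": [
    {"offset": [33, -2, 20], "roll": 0, "hand": 20},
    {"offset": [66, -5, 40], "roll": 0, "hand": 20},
    {"offset": [66, -5, 75], "roll": 0, "hand": 20},
    {"offset": [66, -5, 100], "roll": 0, "hand": 20},
    {"offset": [66, -5, 116], "roll": 0, "hand": 20},
    {"offset": [66, -5, 116], "roll": 0, "hand": 20},
    {"offset": [66, -5, 120], "roll": 0, "hand": 20},
    {"offset": [66, -5, 124], "roll": 0, "hand": 20},
    {"offset": [66, -5, 128], "roll": 0, "hand": 20},
    {"offset": [66, -5, 131], "roll": 0, "hand": 20},
    {"offset": [66, -5, 133], "roll": 0, "hand": 20},
    {"offset": [66, -5, 133], "roll": 0, "hand": 20}
  ]
}}

```text
clock: 9.33
tool_pos: [0.5682, 0.2337, 0.1326]
orientation: [-180.0, -0.0, 0.0]
force: [0.5, -0.9, -1.5]
opening: 0.0273
```

{"api": "jog_arm", "payload": {
  "motion": [
    {"offset": [0, 0, 2], "roll": 0, "hand": 20},
    {"offset": [0, 0, 4], "roll": 0, "hand": 20},
    {"offset": [0, 0, 6], "roll": 0, "hand": 20},
    {"offset": [0, 0, 6], "roll": 0, "hand": 20}
  ]
}}

```text
clock: 9.67
tool_pos: [0.568, 0.2336, 0.1261]
orientation: [180.0, 0.0, 0.0]
force: [0.8, 0.0, -0.7]
opening: 0.027
```

{"api": "jog_arm", "payload": {
  "motion": [
    {"offset": [0, 0, 4], "roll": 0, "hand": 20},
    {"offset": [0, 0, 8], "roll": 0, "hand": 20},
    {"offset": [0, 0, 8], "roll": 0, "hand": 20},
    {"offset": [0, 0, 8], "roll": 0, "hand": 20},
    {"offset": [0, 0, 8], "roll": 0, "hand": 50},
    {"offset": [0, 0, 8], "roll": 0, "hand": 50},
    {"offset": [0, 0, 8], "roll": 0, "hand": 50},
    {"offset": [0, 0, 8], "roll": 0, "hand": 50},
    {"offset": [0, 0, 8], "roll": 0, "hand": 50},
    {"offset": [0, 0, -20], "roll": 0, "hand": 60},
    {"offset": [0, 0, -60], "roll": 0, "hand": 60},
    {"offset": [0, 0, -100], "roll": 0, "hand": 60},
    {"offset": [0, 0, -130], "roll": 0, "hand": 60},
    {"offset": [0, 0, -140], "roll": 0, "hand": 60},
    {"offset": [-40, 0, -140], "roll": 0, "hand": 60},
    {"offset": [-66, 0, -140], "roll": 0, "hand": 60},
    {"offset": [-66, 0, -140], "roll": 0, "hand": 60},
    {"offset": [-66, 0, -140], "roll": 0, "hand": 60}
  ]
}}

```text
clock: 11.17
tool_pos: [0.5013, 0.2338, 0.2672]
orientation: [-179.9, -0.1, 0.1]
force: [-0.0, -0.5, -0.5]
opening: 0.0602
```

```bash
python3 - <<'E'
from h import *
from plant import ctrl,cams
o=ctrl.get_obs();w=cams.snapshot("wrist");a=w["img"][:330,180:460];
s=cams.snapshot("side")["img"][130:330,180:420]
cv2.imwrite("pics/w3.png",np.hstack([a,cv2.resize(s,None,fx=1.65,fy=1.65)])[...,::-1])
print(o["clock"],o["tool_pos"],o["orientation"][2])
go(o,[.6425,-.240,.26],-90)
E
```

```text
11.1667 [0.50133095 0.23375704 0.26724201] 0.08825764583927147
offset [140.4, 474.0, 7.2] roll -1.5693 rows>= 13
```

View pics/w3.png

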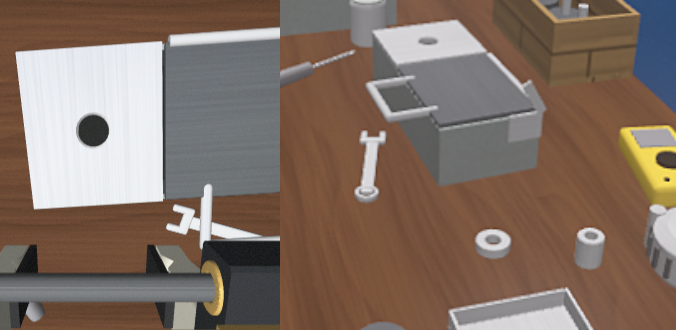

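The 28 mm bush is gone through the hole (the deck is clear, hole dark at (93,130) in the left crop), and nothing else has moved. Now the far bush, with the jaws along y to stay clear of the housing.

{"api": "jog_arm", "payload": {
  "motion": [
    {"offset": [12, 40, 0], "roll": 0, "hand": 60},
    {"offset": [141, 474, 0], "roll": 0, "hand": 60},
    {"offset": [141, 474, 0], "roll": 0, "hand": 60},
    {"offset": [141, 474, 0], "roll": 0, "hand": 60},
    {"offset": [141, 474, 0], "roll": 0, "hand": 60},
    {"offset": [141, 474, 0], "roll": 0, "hand": 60},
    {"offset": [141, 474, 0], "roll": 0, "hand": 60},
    {"offset": [141, 474, 0], "roll": 0, "hand": 60},
    {"offset": [141, 474, 0], "roll": 0, "hand": 60},
    {"offset": [141, 474, 0], "roll": 0, "hand": 60},
    {"offset": [141, 474, 0], "roll": 0, "hand": 60},
    {"offset": [141, 474, 0], "roll": 0, "hand": 60},
    {"offset": [141, 474, 0], "roll": 0, "hand": 60},
    {"offset": [141, 474, 0], "roll": 0, "hand": 60},
    {"offset": [141, 474, 40], "roll": 0, "hand": 60},
    {"offset": [141, 474, 80], "roll": 0, "hand": 60},
    {"offset": [141, 474, 110], "roll": 0, "hand": 60},
    {"offset": [141, 474, 120], "roll": 0, "hand": 60},
    {"offset": [141, 474, 120], "roll": 0, "hand": 60},
    {"offset": [141, 474, 120], "roll": 0, "hand": 60}
  ]
}}

```text
clock: 12.93
tool_pos: [0.6442, -0.2401, 0.1475]
orientation: [180.0, -0.0, 0.1]
force: [0.6, -0.6, 0.4]
opening: 0.0603
```

```bash
python3 - <<'E'
from h import *
from plant import ctrl,cams
o=ctrl.get_obs();print(o["clock"],o["tool_pos"],o["orientation"]);go(o,[.642,-.240,.036],0)
s=cams.snapshot("side");np.savez("pics/s3.npz",**s)
print(proj(s,[o["tool_pos"],[.642,-.24,.04]]).round(0))
E
```

```text
12.9333 [ 0.64420173 -0.24010752  0.14754011] [ 1.79953455e+02 -2.15313873e-02  7.38911483e-02]
offset [-2.2, -0.1, 111.5] roll 0.0013 rows>= 3
[[375. 226.]
 [368. 272.]]
```

{"api": "jog_arm", "payload": {
  "motion": [
    {"offset": [-2, 0, 30], "roll": 0, "hand": 60},
    {"offset": [-2, 0, 60], "roll": 0, "hand": 60},
    {"offset": [-2, 0, 85], "roll": 0, "hand": 60},
    {"offset": [-2, 0, 103], "roll": 0, "hand": 60},
    {"offset": [-2, 0, 111], "roll": 0, "hand": 60},
    {"offset": [-2, 0, 111], "roll": 0, "hand": 60},
    {"offset": [-2, 0, 111], "roll": 0, "hand": 45},
    {"offset": [-2, 0, 111], "roll": 0, "hand": 38},
    {"offset": [-2, 0, 111], "roll": 0, "hand": 30},
    {"offset": [-2, 0, 111], "roll": 0, "hand": 25},
    {"offset": [-2, 0, 111], "roll": 0, "hand": 25},
    {"offset": [-2, 0, 111], "roll": 0, "hand": 25},
    {"offset": [-2, 0, 111], "roll": 0, "hand": 25}
  ]
}}

```text
clock: 14.07
tool_pos: [0.642, -0.2404, 0.0368]
orientation: [180.0, -0.1, 0.0]
force: [-1.2, 1.4, 6.0]
opening: 0.0334
```

{"api": "jog_arm", "payload": {
  "motion": [
    {"offset": [0, 0, -20], "roll": 0, "hand": 25},
    {"offset": [0, 0, -60], "roll": 0, "hand": 25},
    {"offset": [0, 0, -100], "roll": 0, "hand": 25},
    {"offset": [0, 0, -140], "roll": 0, "hand": 25},
    {"offset": [0, 0, -180], "roll": 0, "hand": 25},
    {"offset": [0, 0, -200], "roll": 0, "hand": 25},
    {"offset": [0, -40, -200], "roll": 0, "hand": 25},
    {"offset": [-74, -473, -200], "roll": 0, "hand": 25},
    {"offset": [-74, -473, -200], "roll": 0, "hand": 25},
    {"offset": [-74, -473, -200], "roll": 0, "hand": 25},
    {"offset": [-74, -473, -200], "roll": 0, "hand": 25},
    {"offset": [-74, -473, -200], "roll": 0, "hand": 25},
    {"offset": [-74, -473, -200], "roll": 0, "hand": 25},
    {"offset": [-74, -473, -200], "roll": 0, "hand": 25},
    {"offset": [-74, -473, -200], "roll": 0, "hand": 25},
    {"offset": [-74, -473, -200], "roll": 0, "hand": 25},
    {"offset": [-74, -473, -200], "roll": 0, "hand": 25},
    {"offset": [-74, -473, -200], "roll": 0, "hand": 25},
    {"offset": [-74, -473, -200], "roll": 0, "hand": 25},
    {"offset": [-74, -473, -200], "roll": 0, "hand": 25}
  ]
}}

```text
clock: 15.73
tool_pos: [0.5664, 0.2341, 0.2349]
orientation: [180.0, 0.1, 0.2]
force: [-0.0, -0.3, -0.7]
opening: 0.0331
```

{"api": "jog_arm", "payload": {
  "motion": [
    {"offset": [1, 0, 30], "roll": 0, "hand": 25},
    {"offset": [1, 0, 60], "roll": 0, "hand": 25},
    {"offset": [1, 0, 85], "roll": 0, "hand": 25},
    {"offset": [1, 0, 92], "roll": 0, "hand": 25},
    {"offset": [1, 0, 95], "roll": 0, "hand": 25},
    {"offset": [1, 0, 97], "roll": 0, "hand": 25},
    {"offset": [1, 0, 98], "roll": 0, "hand": 25},
    {"offset": [1, 0, 99], "roll": 0, "hand": 25},
    {"offset": [1, 0, 99], "roll": 0, "hand": 25}
  ]
}}

```text
clock: 16.48
tool_pos: [0.5688, 0.233, 0.1377]
orientation: [-179.9, -0.1, 0.0]
force: [0.1, 0.2, -2.5]
opening: 0.0331
```

{"api": "jog_arm", "payload": {
  "motion": [
    {"offset": [0, 0, 1], "roll": 0, "hand": 25},
    {"offset": [0, 0, 1.5], "roll": 0, "hand": 25},
    {"offset": [0, 0, 1.5], "roll": 0, "hand": 25}
  ]
}}

```text
clock: 16.73
tool_pos: [0.5688, 0.233, 0.1365]
orientation: [-180.0, -0.1, 0.0]
force: [-1.5, -0.5, 5.3]
opening: 0.0331
```

{"api": "jog_arm", "payload": {
  "motion": [
    {"offset": [0, 0, 1], "roll": 0, "hand": 25},
    {"offset": [0, 0, 1.5], "roll": 0, "hand": 25},
    {"offset": [0, 0, 1.5], "roll": 0, "hand": 25}
  ]
}}

```text
clock: 16.98
tool_pos: [0.569, 0.2331, 0.1363]
orientation: [-179.9, -0.2, 0.1]
force: [-4.7, -1.5, 13.8]
opening: 0.0331
```

The bush measures about 33–34 mm and stops at the mouth with 14 N pushing back, so it does not pass. Now to the tray.

{"api": "jog_arm", "payload": {
  "motion": [
    {"offset": [0, 0, -20], "roll": 0, "hand": 25},
    {"offset": [0, 0, -60], "roll": 0, "hand": 25},
    {"offset": [0, 0, -100], "roll": 0, "hand": 25},
    {"offset": [0, 40, -110], "roll": 0, "hand": 25},
    {"offset": [-58, 607, -110], "roll": 0, "hand": 25},
    {"offset": [-58, 607, -110], "roll": 0, "hand": 25},
    {"offset": [-58, 607, -110], "roll": 0, "hand": 25},
    {"offset": [-58, 607, -110], "roll": 0, "hand": 25},
    {"offset": [-58, 607, -110], "roll": 0, "hand": 25},
    {"offset": [-58, 607, -110], "roll": 0, "hand": 25},
    {"offset": [-58, 607, -110], "roll": 0, "hand": 25},
    {"offset": [-58, 607, -110], "roll": 0, "hand": 25},
    {"offset": [-58, 607, -110], "roll": 0, "hand": 25},
    {"offset": [-58, 607, -110], "roll": 0, "hand": 25},
    {"offset": [-58, 607, -110], "roll": 0, "hand": 25},
    {"offset": [-58, 607, -110], "roll": 0, "hand": 25},
    {"offset": [-58, 607, -110], "roll": 0, "hand": 25},
    {"offset": [-58, 607, -110], "roll": 0, "hand": 25},
    {"offset": [-58, 607, -110], "roll": 0, "hand": 25},
    {"offset": [-58, 607, -110], "roll": 0, "hand": 25}
  ]
}}

```text
clock: 18.65
tool_pos: [0.5096, -0.3758, 0.243]
orientation: [-180.0, 0.0, -0.2]
force: [0.2, 0.5, -1.1]
opening: 0.0327
```

{"api": "jog_arm", "payload": {
  "motion": [
    {"offset": [0, 0, 20], "roll": 0, "hand": 25},
    {"offset": [0, 0, 60], "roll": 0, "hand": 25},
    {"offset": [0, 0, 100], "roll": 0, "hand": 25},
    {"offset": [0, 0, 140], "roll": 0, "hand": 25},
    {"offset": [0, 0, 165], "roll": 0, "hand": 25},
    {"offset": [0, 0, 180], "roll": 0, "hand": 25},
    {"offset": [0, 0, 185], "roll": 0, "hand": 25},
    {"offset": [0, 0, 190], "roll": 0, "hand": 25},
    {"offset": [0, 0, 195], "roll": 0, "hand": 25},
    {"offset": [0, 0, 195], "roll": 0, "hand": 25},
    {"offset": [0, 0, 195], "roll": 0, "hand": 25}
  ]
}}

```text
clock: 19.57
tool_pos: [0.5111, -0.3743, 0.0497]
orientation: [180.0, -0.1, 0.0]
force: [0.8, 0.2, -1.3]
opening: 0.0331
```

{"api": "jog_arm", "payload": {
  "motion": [
    {"offset": [0, 0, 4], "roll": 0, "hand": 25},
    {"offset": [0, 0, 7], "roll": 0, "hand": 25},
    {"offset": [0, 0, 8.5], "roll": 0, "hand": 25},
    {"offset": [0, 0, 9], "roll": 0, "hand": 25},
    {"offset": [0, 0, 9], "roll": 0, "hand": 25}
  ]
}}

```text
clock: 19.98
tool_pos: [0.5106, -0.3744, 0.0407]
orientation: [180.0, -0.0, 0.0]
force: [-2.9, 2.1, 5.6]
opening: 0.0329
```

{"api": "jog_arm", "payload": {
  "motion": [
    {"offset": [0, 0, 0], "roll": 0, "hand": 55},
    {"offset": [0, 0, 0], "roll": 0, "hand": 55},
    {"offset": [0, 0, 0], "roll": 0, "hand": 55},
    {"offset": [0, 0, 0], "roll": 0, "hand": 55},
    {"offset": [0, 0, -20], "roll": 0, "hand": 55},
    {"offset": [0, 0, -60], "roll": 0, "hand": 55},
    {"offset": [0, 0, -100], "roll": 0, "hand": 55},
    {"offset": [0, 0, -140], "roll": 0, "hand": 55},
    {"offset": [0, 0, -180], "roll": 0, "hand": 55},
    {"offset": [0, 0, -200], "roll": 0, "hand": 55},
    {"offset": [0, 0, -200], "roll": 0, "hand": 55},
    {"offset": [0, 0, -200], "roll": 0, "hand": 55}
  ]
}}

```text
clock: 20.98
tool_pos: [0.5109, -0.3745, 0.2413]
orientation: [179.9, -0.2, 0.0]
force: [-0.4, 0.4, -1.1]
opening: 0.0553
```

```bash
python3 - <<'E'
from h import *
from plant import ctrl,cams
o=ctrl.get_obs();print(o["clock"],o["tool_pos"],o["orientation"])
go(o,[.40,.061,.24],0)
E
```

```text
20.9833 [ 0.5109448  -0.37451394  0.24127861] [ 1.79942002e+02 -1.84210908e-01  3.49725159e-03]
offset [-110.9, -435.5, 1.3] roll 0.0001 rows>= 11
```

{"api": "jog_arm", "payload": {
  "motion": [
    {"offset": [-8, -38, -5], "roll": 0, "hand": 40},
    {"offset": [-90, -436, -20], "roll": 0, "hand": 40},
    {"offset": [-90, -436, -20], "roll": 0, "hand": 40},
    {"offset": [-90, -436, -20], "roll": 0, "hand": 40},
    {"offset": [-90, -436, -20], "roll": 0, "hand": 40},
    {"offset": [-90, -436, -20], "roll": 0, "hand": 40},
    {"offset": [-90, -436, -20], "roll": 0, "hand": 40},
    {"offset": [-90, -436, -20], "roll": 0, "hand": 40},
    {"offset": [-90, -436, -20], "roll": 0, "hand": 40},
    {"offset": [-90, -436, -20], "roll": 0, "hand": 40},
    {"offset": [-90, -436, -20], "roll": 0, "hand": 40},
    {"offset": [-90, -436, -20], "roll": 0, "hand": 40},
    {"offset": [-90, -436, -20], "roll": 0, "hand": 40},
    {"offset": [-90, -436, -20], "roll": 0, "hand": 40}
  ]
}}

```text
clock: 22.15
tool_pos: [0.4198, 0.0616, 0.2586]
orientation: [179.9, 0.1, 0.1]
force: [1.3, -0.1, -0.3]
opening: 0.0401
```

```bash
python3 - <<'E'
from h import *
from plant import ctrl,cams
o=ctrl.get_obs();w=cams.snapshot("wrist");cv2.imwrite("pics/w4.png",w["img"][...,::-1])
np.savez("pics/w4.npz",**w,tool_pos=o["tool_pos"],orientation=o["orientation"])
print(o["clock"],o["tool_pos"],o["orientation"][2],o["joint_pos"][5])
s=cams.snapshot("side");np.savez("pics/s4.npz",**s);im=s["img"]
T=wristT(w,o);print(proj(w,[[.447,.112,.0945],[.454,.01,.0945],[.45,.061,.0945]],T).round(0))
t=cams.snapshot("top")["img"][165:290,310:430];cv2.imwrite("pics/t4.png",np.hstack([cv2.resize(t,None,fx=3.3,fy=3.3),cv2.resize(im[240:390,210:400],(400,412))])[...,::-1])
E
```

```text
22.15 [0.41977214 0.06156208 0.2585918 ] 0.07375393815564575 54.869025876777556
[[221. 171.]
 [323. 164.]
 [272. 168.]]
```

View pics/w4.png

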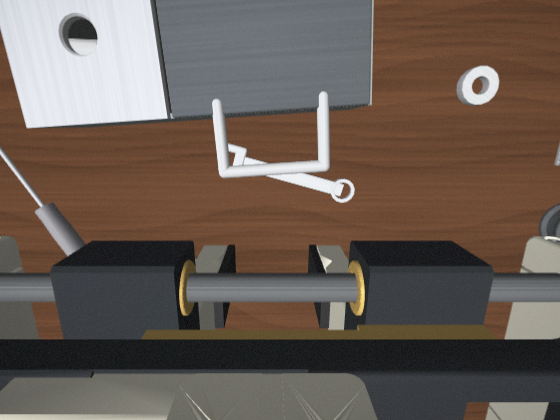

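View pics/t4.png

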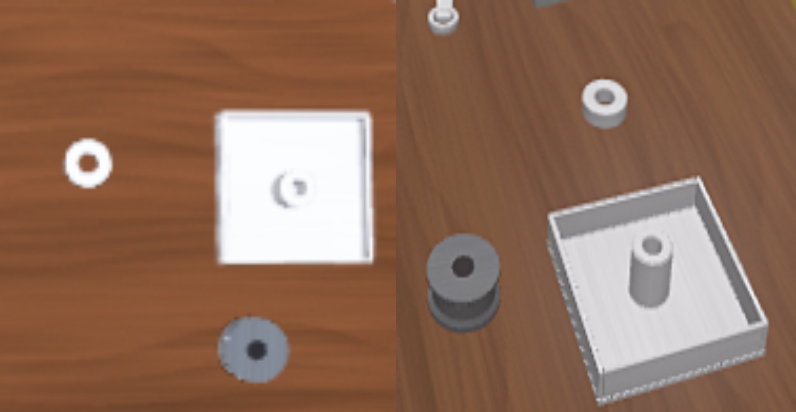

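The lid bar runs from (224,171) to (324,166), as predicted. The 34 mm bush stands upright in the tray, and the bearing, pulley and wrench are undisturbed.

{"api": "jog_arm", "payload": {
  "motion": [
    {"offset": [29, 0, 0], "roll": 0.12, "hand": 40},
    {"offset": [29, 0, 40], "roll": 1.504, "hand": 40},
    {"offset": [29, 0, 60], "roll": 1.504, "hand": 40},
    {"offset": [29, 0, 60], "roll": 1.504, "hand": 40},
    {"offset": [29, 0, 60], "roll": 1.504, "hand": 40},
    {"offset": [29, 0, 60], "roll": 1.504, "hand": 40},
    {"offset": [29, 0, 60], "roll": 1.504, "hand": 40},
    {"offset": [29, 0, 60], "roll": 1.504, "hand": 40},
    {"offset": [29, 0, 60], "roll": 1.504, "hand": 40},
    {"offset": [29, 0, 60], "roll": 1.504, "hand": 40},
    {"offset": [29, 0, 60], "roll": 1.504, "hand": 40},
    {"offset": [29, 0, 60], "roll": 1.504, "hand": 40},
    {"offset": [29, 0, 60], "roll": 1.504, "hand": 40},
    {"offset": [29, 0, 60], "roll": 1.504, "hand": 40},
    {"offset": [29, 0, 90], "roll": 1.504, "hand": 40},
    {"offset": [29, 0, 120], "roll": 1.504, "hand": 40},
    {"offset": [29, 0, 145], "roll": 1.504, "hand": 40},
    {"offset": [29, 0, 163], "roll": 1.504, "hand": 40},
    {"offset": [29, 0, 171], "roll": 1.504, "hand": 40},
    {"offset": [29, 0, 171], "roll": 1.504, "hand": 40}
  ]
}}

```text
clock: 23.97
tool_pos: [0.4484, 0.0608, 0.087]
orientation: [179.8, -0.1, -86.1]
force: [-0.4, 0.2, 0.5]
opening: 0.0402
```

{"api": "jog_arm", "payload": {
  "motion": [
    {"offset": [0, 0, 0], "roll": 0, "hand": 25},
    {"offset": [0, 0, 0], "roll": 0, "hand": 18},
    {"offset": [0, 0, 0], "roll": 0, "hand": 12},
    {"offset": [0, 0, 0], "roll": 0, "hand": 8},
    {"offset": [0, 0, 0], "roll": 0, "hand": 5},
    {"offset": [0, 0, 0], "roll": 0, "hand": 5},
    {"offset": [0, 0, 0], "roll": 0, "hand": 5}
  ]
}}

```text
clock: 24.55
tool_pos: [0.4501, 0.062, 0.0892]
orientation: [-179.9, 0.0, -86.1]
force: [1.5, -0.7, 0.0]
opening: 0.011
```

{"api": "jog_arm", "payload": {
  "motion": [
    {"offset": [0, -0.5, -14.3], "roll": 0, "hand": 5},
    {"offset": [0, -2, -28.5], "roll": 0, "hand": 5},
    {"offset": [0, -4.5, -42.6], "roll": 0, "hand": 5},
    {"offset": [0, -7.9, -56.5], "roll": 0, "hand": 5},
    {"offset": [0, -12.4, -70.1], "roll": 0, "hand": 5},
    {"offset": [0, -12.4, -70.1], "roll": 0, "hand": 5},
    {"offset": [0, -12.4, -70.1], "roll": 0, "hand": 5}
  ]
}}

```text
clock: 25.13
tool_pos: [0.4612, 0.0626, 0.1582]
orientation: [180.0, 0.0, -86.2]
force: [-0.3, 2.2, -3.4]
opening: 0.0107
```

{"api": "jog_arm", "payload": {
  "motion": [
    {"offset": [0, -5.3, -13.3], "roll": 0, "hand": 5},
    {"offset": [0, -11.6, -26.1], "roll": 0, "hand": 5},
    {"offset": [0, -18.8, -38.5], "roll": 0, "hand": 5},
    {"offset": [0, -26.8, -50.4], "roll": 0, "hand": 5},
    {"offset": [0, -35.6, -61.7], "roll": 0, "hand": 5},
    {"offset": [0, -35.6, -61.7], "roll": 0, "hand": 5},
    {"offset": [0, -35.6, -61.7], "roll": 0, "hand": 5}
  ]
}}

```text
clock: 25.72
tool_pos: [0.4929, 0.0646, 0.2187]
orientation: [179.5, -0.0, -86.2]
force: [-16.9, 5.3, 8.7]
opening: 0.0109
```

{"api": "jog_arm", "payload": {
  "motion": [
    {"offset": [0, 3, 0], "roll": 0, "hand": 5},
    {"offset": [0, 3, 0], "roll": 0, "hand": 5},
    {"offset": [0, 3, 0], "roll": 0, "hand": 5}
  ]
}}

```text
clock: 25.97
tool_pos: [0.493, 0.0647, 0.219]
orientation: [179.9, -0.0, -86.2]
force: [-4.2, 2.8, -3.3]
opening: 0.0112
```

```bash
python3 - <<'E'
from h import *
from plant import ctrl,cams
o=ctrl.get_obs();print(o["clock"],o["tool_pos"],o["force"],o["moment"],o["opening"])
s=cams.snapshot("side");np.savez("pics/s5.npz",**s)
w=cams.snapshot("wrist")
cv2.imwrite("pics/s5.png",np.hstack([cv2.resize(s["img"][110:290,180:380],(467,420)),cv2.resize(w["img"],(330,248+0)) if 0 else w["img"][:,115:445]])[...,::-1])
E
```

```text
25.9667 [0.49302533 0.06468863 0.21900847] [-4.19738396  2.81296545 -3.33029522] [ 0.90884228  1.27100022 -0.07347983] 0.011247339071831746
```

View pics/s5.png

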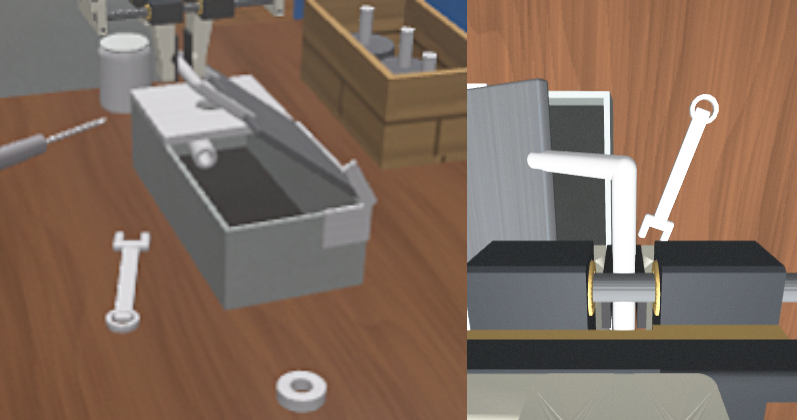

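The left view shows the lid part way up with the passed bush inside the box at (203,152) of the crop. In the right view the bar is held between the pads at (622,285).

{"api": "jog_arm", "payload": {
  "motion": [
    {"offset": [0, -5, -6], "roll": 0, "hand": 5},
    {"offset": [0, -9.7, -11.6], "roll": 0, "hand": 5},
    {"offset": [0, -14.6, -17], "roll": 0, "hand": 5},
    {"offset": [0, -19.6, -21.9], "roll": 0, "hand": 5},
    {"offset": [0, -25, -27], "roll": 0, "hand": 5},
    {"offset": [0, -30.2, -31.4], "roll": 0, "hand": 5},
    {"offset": [0, -36, -36], "roll": 0, "hand": 5},
    {"offset": [0, -41.5, -40.2], "roll": 0, "hand": 5},
    {"offset": [0, -41.5, -40.2], "roll": 0, "hand": 5},
    {"offset": [0, -41.5, -40.2], "roll": 0, "hand": 5},
    {"offset": [0, -41.5, -40.2], "roll": 0, "hand": 5}
  ]
}}

```text
clock: 26.98
tool_pos: [0.5351, 0.0674, 0.2611]
orientation: [179.9, -0.0, -86.2]
force: [-8.0, 2.9, 4.1]
opening: 0.0109
```

```bash
python3 - <<'E'
from h import *
from plant import ctrl
o=ctrl.get_obs();p=o["tool_pos"];print(o["clock"],p,o["force"],o["opening"])
a=np.radians(3.9);d=(p[:2]-[.4501,.062])@[np.cos(a),np.sin(a)];t=np.arccos(1-d/.205);print(d,np.degrees(t),"bar above tcp",.0945+.205*np.sin(t)-p[2])
E
```

```text
26.9833 [0.53510389 0.06743349 0.26114806] [-7.97550899  2.85657342  4.14120218] 0.01087392078889998
0.08517660440866348 54.23201635070183 bar above tcp -0.00031299812871371513
```

{"api": "jog_arm", "payload": {
  "motion": [
    {"offset": [0, -3, -3], "roll": 0, "hand": 5},
    {"offset": [0, -6, -5.5], "roll": 0, "hand": 5},
    {"offset": [0, -9, -7.5], "roll": 0, "hand": 5},
    {"offset": [0, -12, -9.5], "roll": 0, "hand": 5},
    {"offset": [0, -15, -11], "roll": 0, "hand": 5},
    {"offset": [0, -17, -12], "roll": 0, "hand": 5},
    {"offset": [0, -17, -12], "roll": 0, "hand": 5},
    {"offset": [0, -17, -12], "roll": 0, "hand": 5},
    {"offset": [0, -17, -12], "roll": 0, "hand": 5}
  ]
}}

```text
clock: 27.73
tool_pos: [0.5527, 0.0685, 0.2731]
orientation: [180.0, -0.0, -86.2]
force: [-4.8, 1.9, 0.3]
opening: 0.0113
```

```bash
python3 - <<'E'
from h import *
from plant import ctrl,cams
o=ctrl.get_obs();p=o["tool_pos"];print(o["clock"],p,o["force"],o["opening"])
a=np.radians(3.9);d=(p[:2]-[.4501,.062])@[np.cos(a),np.sin(a)];t=np.arccos(1-d/.205);print(d,np.degrees(t),"bar above tcp",.0945+.205*np.sin(t)-p[2])
s=cams.snapshot("side");t=cams.snapshot("top")
np.savez("pics/s6.npz",**s)
cv2.imwrite("pics/s6.png",np.hstack([cv2.resize(s["img"][110:240,240:370],(500,500),interpolation=2),cv2.resize(t["img"][150:270,215:305],(300,500))[:500]])[...,::-1])
E
```

```text
27.7333 [0.55270285 0.06854588 0.27307544] [-4.8464369   1.93284838  0.32516896] 0.01133224489989532
0.10281047372184215 60.10014842579648 bar above tcp -0.0008613404485550147
```

View pics/s6.png

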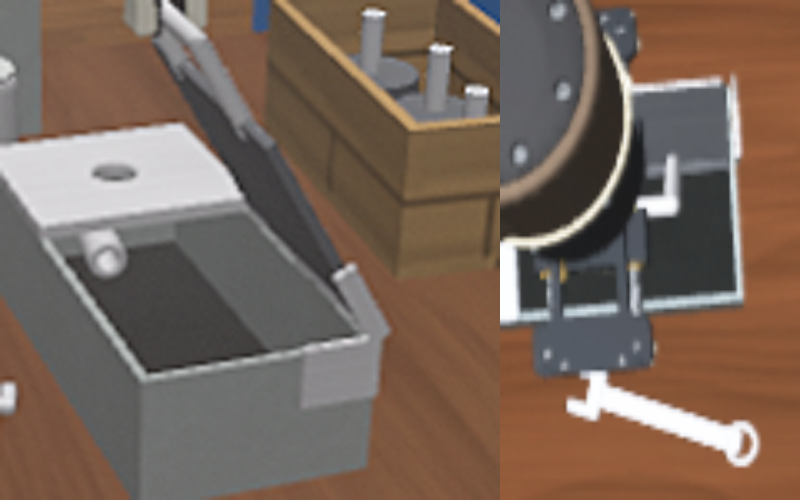

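The lid is up beside the strip, whose edge runs (385,330) to (350,265) in the crop. The lid's front -y corner is near (268,132), and the bush lies in the box at (103,252). I'll check the angle independently from the side view.

```bash
python3 - <<'E'
from h import *
s=dict(np.load("pics/s6.npz"));a=np.radians(3.9);ex=np.array([np.cos(a),np.sin(a),0]);ey=np.array([-np.sin(a),np.cos(a),0])
B=np.array([.4501,.062,.0945]);Hg=B+.205*ex
f=500/130
for t in(55,60,65):
    u=-np.cos(np.radians(t))*ex+np.sin(np.radians(t))*np.array([0,0,1])
    P=[Hg+.15*u-.094*ey,Hg+.205*u-.05*ey,Hg-.094*ey]
    print(t,((proj(s,P)-[240,110])*f).round(0).tolist())
g=s["img"][110:240,240:370];cv2.imwrite("pics/s7.png",cv2.resize(g[:75,30:110],(800,600)[:2],interpolation=2)[...,::-1])
E
```

```text
55 [[249.0, 158.0], [169.0, 60.0], [373.0, 329.0]]
60 [[268.0, 144.0], [195.0, 41.0], [373.0, 329.0]]
65 [[288.0, 131.0], [222.0, 24.0], [373.0, 329.0]]
```

View pics/s7.png

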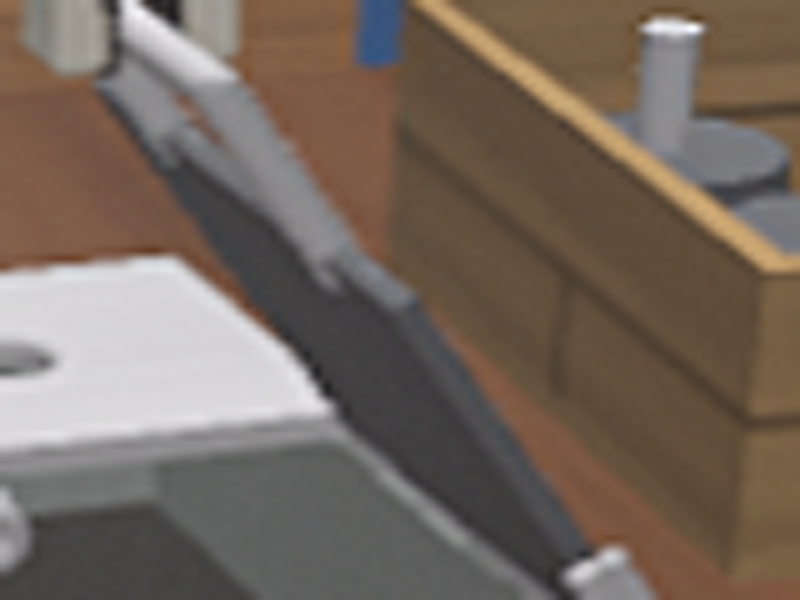

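The lid corner measures (271,144) and the bar end about (206,43). The 60° prediction is (268,144) and (195,41), so the angle is about 60–61°. I'll hold briefly to check it is steady.

{"api": "jog_arm", "payload": {
  "motion": [
    {"offset": [0, 0, 0], "roll": 0, "hand": 5},
    {"offset": [0, 0, 0], "roll": 0, "hand": 5},
    {"offset": [0, 0, 0], "roll": 0, "hand": 5},
    {"offset": [0, 0, 0], "roll": 0, "hand": 5},
    {"offset": [0, 0, 0], "roll": 0, "hand": 5},
    {"offset": [0, 0, 0], "roll": 0, "hand": 5},
    {"offset": [0, 0, 0], "roll": 0, "hand": 5},
    {"offset": [0, 0, 0], "roll": 0, "hand": 5}
  ]
}}

```text
clock: 28.5
tool_pos: [0.5527, 0.0685, 0.2731]
orientation: [180.0, -0.0, -86.2]
force: [-4.6, 2.0, -0.3]
opening: 0.0109
```

```bash
python3 -c "
from plant import ctrl,order
o=ctrl.get_obs();print(o['clock'],o['tool_pos'],o['opening'],o['force'])
if abs(o['tool_pos'][0]-.5527)<.002 and o['opening']>.009: print(order.close_job())"
```

```text
28.5 [0.55266224 0.06852266 0.27305978] 0.010919323790286947 [-4.59161717  2.0446327  -0.2619774 ]
the job is handed in; nothing more can be done
None
```

The job is done and handed in at 28.5 s, with the gripper still holding the lid open at about 60°.

- **Bushes:** The near bush measured about 27–28 mm in the jaws, went into the gauge hole without resistance and dropped into the box, where the cameras saw it. The far bush measured about 33–34 mm and stopped at the hole's mouth with about 14 N pushing back. It now stands upright in the tray.
- **Lid:** The tool's path puts the lid at 60.1°. Its corner in the side view fits 60–61°, though the bar end was about 11 px off in the enlarged crop (about 3 camera pixels). The bar slid about 5–8 mm along the pads during the lift, then stayed put. The pose was steady over the last 0.75 s, with about 5 N at the wrist.
- **Other things:** The bearing, pulley and wrench looked undisturbed in the last pictures that showed them. I did not check the screwdriver after the lid was lifted.

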